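# Feed a painting panel along a sprung sanding rail with a push stick

## Task

Take the push stick from the cork mat and use it (its V mouth fits the trailing corner on the side away from the rail) to press the small painting panel's edge against the sprung sanding rail before the panel reaches the red line, then feed it along the rail right up to the end stop. All the way from the red line to the stop keep the rail pushed partly in, neither back at its rest nor bottomed, without shoving hard; move the panel only with the stick, never with the gripper, keep it flat on the bed, and leave the bottle, the jar and the spare panel alone. Hold the panel at the stop for a moment with the rail still in, then take the stick away and leave it lying on its underside on its mat, the panel staying at the stop.

Things in the scene. Friction and masses are not known exactly. Their poses are not given: they have to be found in the camera images.
- jig: Sanding jig, fixed: plywood bed 360 x 220 x 18 mm, origin at the centre of its underside. +x is the feed direction, +y points to the sanding rail. The rail stands 32 mm above the bed, from jig x = -170 to +150 mm. Behind it is a fixed aluminium bar, 28 mm high, with two black knobs up to 42 mm above the bed.
- rail (a joint): How far the sprung rail is pushed in, m: 0 at rest, growing towards jig +y, 0.006 bottomed. Slides without turning; springs: 2 N at first, 1 N more per mm. Rail and bar are set by hand, not measured: find by touch. At rest the rail's face at jig x = 0 lies anywhere from jig y = +34 to +56 mm, and up to 0.035 rad out of parallel with jig x, either way.
- red_line (a point): Middle of the red line across the bed's top, at jig (0, -42, 18) mm. From here on the rail is red with a dark abrasive face (bare wood before). The panel's leading edge reaches it when the panel's centre is at jig x = -50 mm.
- stop_face (a point): Middle of the end stop's face on the bed's top, at jig (160, -20, 18) mm, axes as the jig's. The stop is rigid wood, 140 mm wide (jig y -90 to +50), 30 mm above the bed. The panel touches it with its centre at about jig x = +110 mm.
- panel: Wooden painting panel 100 (x) x 80 (y) x 24 (z) mm, 0.09-0.18 kg, top orange and blue; origin at the centre of its underside. Lies on the bed before the red line, +x along jig +x within 0.1 rad, its +y edge facing the rail, 5 to 60 mm from it. The +y edge goes on the rail, +x edge leads; the stick's mouth goes on the corner at panel (-50, -40) mm. Wood slides at friction about 0.6.
- stick: Push stick, wood, yellow head and tail, 0.14 kg, on its flat underside on the mat. Origin: underside at the grip place (centre of mass). Handle 16 mm wide (y), 34 high, x = -85 to +55 mm. At the +x end a 90 degree V mouth opens to +x: inner corner at x = +62 mm, y = 0; prongs 26 mm long at +-45 degrees, 7 thick, 26 high, tips at x = 80, y = +-18 mm. At 45 degrees to the rail it cups the panel's corner.
- mat: Fixed cork mat for the stick, 260 (x) x 150 (y) x 3 mm, origin at the centre of its underside, on the table.
- paint_bottle: Red paint bottle, 44 mm across, 100 mm high, beyond the jig; not to be disturbed. Origin at the centre of its base.
- gesso_jar: White jar, 64 mm across, 70 mm high, beyond the jig; not to be disturbed. Origin at the centre of its base.
- spare_panel: Green spare panel flat on the table, right of the jig, 80 x 80 x 22 mm; not to be disturbed. Origin at the centre of its underside.

How it is judged:
On the way, in this order (a step that is already met when the one before it is completed fails the run):
1. the panel is pressed on the rail, the rail partly in, before the panel reaches the red line (value of joint rail between 0.0005 and 0.0055 m and x of panel in the frame of jig below -0.05 m and contact force between stick and panel above 0.3 N), for 0.1 s.
2. the panel is fed up to the end stop, the rail still partly in (x of panel in the frame of jig above 0.1065 m and value of joint rail above 0.0004 m and contact force between stick and panel above 0.3 N), for 0.2 s.
At the end, for the whole second after the job is handed in: The panel lies flat on the bed at the end stop (within 8 mm), square to the jig within 7 degrees, centre at jig y -18 to +28 mm; the stick lies released, still, on its underside on the mat, origin within 60 mm (mat x) and 50 mm (mat y) of the mat's centre (x of panel in the frame of jig above 0.102 m and y of panel in the frame of jig between -0.018 and 0.028 m and angle between the x axis of panel and the x axis of jig, either way round below 0.12 rad and z of panel in the frame of jig below 0.022 m and linear speed of each of panel, stick below 0.02 m/s and x of stick in the frame of mat between -0.06 and 0.06 m and y of stick in the frame of mat between -0.05 and 0.05 m and z of stick in the frame of mat below 0.008 m and angle between stick's own z axis and vertical below 0.15 rad); the robot touches nothing.
It fails at once if between the red line and the stop (panel centre from -50 to +100 mm in jig x) the rail is back at rest (under 0.4 mm in) or bottomed (over 5.7 mm in) (x of panel in the frame of jig between -0.05 and 0.1 m and (value of joint rail below 0.0004 m or value of joint rail above 0.0057 m)).
It fails at once if the stick pushes the panel with more than 40 N (contact force between stick and panel above 40 N).
It fails at once if the gripper or arm touches the panel (contact force between any of the fingers, the arm and panel above 0.5 N).
It fails at once if the panel is tipped or lifted off the bed (angle between panel's own z axis and vertical above 0.15 rad or z of panel in the frame of jig above 0.03 m).
It fails at once if a bottle or the spare panel is disturbed (distance of any of paint_bottle, gesso_jar, spare_panel from where it was at the start of the episode above 0.02 m).
It also fails if it takes over 72 s, if anything falls off the work surface, if the arm or the gripper's body presses on something with over 40 N, if the wrist force passes 120 N, or if a joint passes its speed limit or range.

## Robot

A 6-joint arm with a two-finger parallel gripper is mounted at the origin on the work surface. World frame = base frame: x ahead of the robot, y to its left, z up, the work surface at z = 0. Lengths are in m, angles in rad, forces in N, time in s.
With the tool pointing down it reaches from about 0.35 to 0.85 m from the base axis. Payload 8.1 kg.
Tool frame: the origin (TCP) lies midway between the tips of the shut fingers; the grasp point (between the pads) lies 19 mm behind it (robot.grip_point_offset is the distance from the TCP to the grasp point, in m); z points along the fingers, y is the line along which they close (so a half turn about z gives the same grasp; the last joint's range is limited). The gripper opens to 93 mm and grips with 3 to 60 N. Pads are 15 mm wide; open, the fingers measure 128 mm over their backs; the gripper's body (75 mm by 188 mm) begins 65 mm behind the grasp point.
Start: joints at [1.145, 0.13, 1.488, -0, 1.523, -0.085], TCP at [0.201, 0.566, 0.181] pointing down, gripper open.
Joint ranges: [-2.96, 2.96], [-0.89, 2.26], [0.02, 2.5], [-1.34, 4.48], [0, 2.73], [-2.66, 2.66]. Speed limits (rad/s): [2.39, 2.39, 2.79, 3.14, 3.14, 3.14].

## Interface

Orientations are given as a rotation vector (axis times angle).
In Python, from plant import robot, read_camera, job gives the robot as it stands.
- The arm moves only by the shell command python3 -m inch 'ROWS' [FORCE]. ROWS is JSON, one flat list of numbers, 5 for each row, row after row: the shift along the world's x, y, z in mm, then the turn about the world's z in degrees, then the opening in per cent of the stroke, from 0 (shut) to 100 (fully open). In form: [dx, dy, dz, yaw, hand, dx, dy, dz, yaw, hand, ...]. A call has 1 to 10 rows; each row is the pose to reach, as a shift and turn from the pose commanded when the call began; what a row does not reach only later rows make up. A row lasts 1/12 s, in which the tool goes at most 41.7 mm and 7.16 degrees, less where a joint would pass 70% of its speed; a pose out of reach is approached as far as the arm can. A call with a gripper value outside its range is refused whole. The fingers move at their own pace and stop on an object; FORCE is the grip in N (left out, the last holds). Time passes only in rows, so rows that repeat a pose let the fingers close. It gives the time, the measured TCP pose, the force, the opening and the grip force at its end, in the units of the state.
- robot.read_state(): the state, without advancing time (a new reading comes with each control period).
- read_camera(name): name is "scene" or "top" or "wrist"; returns a dict with "image" (400x640x3 uint8, blue, green, red), "K" (3x3 intrinsics, pixels), "D" ([k1, k2, p1, p2, k3] as OpenCV has them; the pictures are not rectified), "extrinsics" (4x4, takes a point from world to camera coordinates); the wrist camera has in their place "mount" (4x4, takes a point from camera to tool coordinates, whose origin is the TCP and whose axes are the flange's). Camera axes: x right, y down, z forward; pixel columns grow to the right and rows downward; lengths in m; the calibration is good to about 2 mm. A picture is of the moment at which its call begins: read the wrist's pose just before it. There is no depth.
- job.close_job(): hands the job in; it is judged then, once.
The state is a dict: "t": time; "q": joint angles; "dq": joint speeds; "joint_torque": joint torques, N m; "tool_pos": TCP position; "orientation": TCP orientation; "force": force on the tool from outside, world axes, zero at the start; "wrist_torque": the same for the moment, N m; "opening": finger opening in m; "gripper_force": force on a finger pad.
Only numpy, scipy, OpenCV 4.12 (cv2) and the standard library are available. Lean on these libraries where they do the work, as an engineer would, in place of code of your own. Each camera call takes 0.05 s, during which the arm holds its last target. There are 200 camera calls.

## Working session

There is one attempt and no reset: what is moved stays moved. The work goes in short steps, Python scripts to look and compute and a shell command to move; the robot and the scene stay as the last step left them, time stands still between calls to the robot, and variables do not carry over. Pictures are saved under pics/ and viewed, at most 10 in all, crops included, and the job is handed in when it is done.

```bash
ls; mkdir -p pics
python3 - <<'E'
from plant import robot, read_camera
import cv2, numpy as np
s=robot.read_state(); print(s['t'],s['tool_pos'],s['orientation'],s['opening'],s['force'])
for n in ("top","scene"):
    c=read_camera(n); cv2.imwrite(f"pics/{n}0.png",c["image"]); print(n,c["K"],c["D"],np.round(c["extrinsics"],4))
a=cv2.imread("pics/top0.png")
E
```

```text
pics
0.0 [0.20028849 0.56490793 0.18030481] [-5.32644872e-01 -3.09567531e+00  2.78539932e-03] 0.09295130386469704 [ 0.01324226 -0.07154847  0.15720584]
top [[428.49985894   0.         319.27560836]
 [  0.         428.49985894 200.58412057]
 [  0.           0.           1.        ]] [-0.0521137  0.         0.         0.         0.       ] [[ 0.0138 -0.9997  0.0188 -0.0659]
 [-0.9944 -0.0157 -0.1043  0.6119]
 [ 0.1046 -0.0172 -0.9944  1.165 ]
 [ 0.      0.      0.      1.    ]]
scene [[514.72777123   0.         317.78305213]
 [  0.         514.72777123 192.15432896]
 [  0.           0.           1.        ]] [-0.11566683  0.          0.          0.          0.        ] [[-0.8635  0.504  -0.0189  0.5528]
 [ 0.3735  0.614  -0.6954 -0.1608]
 [-0.3388 -0.6075 -0.7184  1.7683]
 [ 0.      0.      0.      1.    ]]
```

View pics/top0.png

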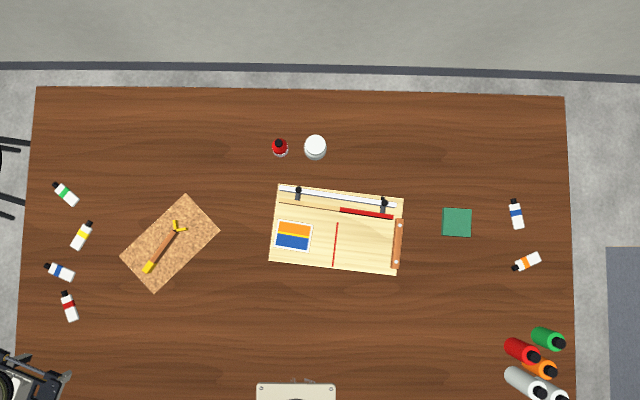

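View pics/scene0.png

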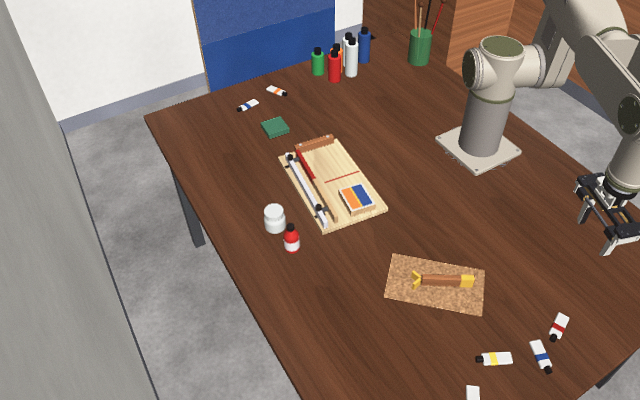

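The top view shows the robot base at the bottom. The jig is at pixels (270-403, 184-275), with the feed direction to the right. The panel is at (293,235), and the stick on its mat runs from tail (148,267) to V head (180,226). The scene view agrees. Next I'll measure with masks.

```bash
cat > h.py <<'E'
import cv2, numpy as np
from plant import robot, read_camera
from scipy.spatial.transform import Rotation as R
def cast(c,px,z,T=None):
    """pixels -> world points on plane z. T: world->camera"""
    T=c["extrinsics"] if T is None else T
    T=np.array(T)
    n=cv2.undistortPoints(np.array(px,float).reshape(-1,1,2),np.array(c["K"]),np.array(c["D"])).reshape(-1,2)
    d=np.c_[n,np.ones(len(n))]@T[:3,:3]; o=-T[:3,:3].T@T[:3,3]
    return o+d*((z-o[2])/d[:,2])[:,None]
def wrist():
    s=robot.read_state(); c=read_camera("wrist")
    W=np.eye(4); W[:3,:3]=R.from_rotvec(s["orientation"]).as_matrix(); W[:3,3]=s["tool_pos"]
    return c,np.linalg.inv(W@np.array(c["mount"])),s
def blobs(m,k=1,amin=8):
    n,l,st,ce=cv2.connectedComponentsWithStats(m.astype(np.uint8))
    o=sorted(range(1,n),key=lambda i:-st[i,4])[:k]
    return [(l==i) for i in o if st[i,4]>=amin]
def rect(m):
    ys,xs=np.nonzero(m); return cv2.minAreaRect(np.c_[xs,ys].astype(np.float32))
E
python3 - <<'E'
from h import *
c=read_camera("top"); im=c["image"]; hsv=cv2.cvtColor(im,cv2.COLOR_BGR2HSV); H,S,V=[hsv[...,i].astype(int) for i in range(3)]
yy,xx=np.mgrid[:400,:640]
def show(n,m,z,k=1):
    for b in blobs(m,k):
        r=rect(b); p=cv2.boxPoints(r); w=cast(c,p,z); ctr=cast(c,[[xx[b].mean(),yy[b].mean()]],z)[0]
        print(n,b.sum(),np.round((xx[b].mean(),yy[b].mean()),1),'ctr',np.round(ctr[:2],4),'corners',np.round(w[:,:2],4).tolist(),'L',np.round([np.linalg.norm(w[0]-w[1]),np.linalg.norm(w[1]-w[2])],4))
def box(x0,x1,y0,y1): return (xx>x0)&(xx<x1)&(yy>y0)&(yy<y1)
jig=box(260,410,175,280)
bed=jig&(H>15)&(H<35)&(V>190)&(S<120)
show('bed',cv2.morphologyEx((jig&(V>150)).astype(np.uint8),cv2.MORPH_CLOSE,np.ones((9,9)))>0,.018)
show('panelO',box(270,320,212,255)&(H>8)&(H<24)&(S>170)&(V>200),.042)
show('panelB',box(270,320,212,255)&(H>95)&(H<125)&(S>120),.042)
show('red',jig&((H<5)|(H>175))&(S>170)&(V>100),.018,3)
show('stickY',box(110,225,190,300)&(H>22)&(H<34)&(S>180)&(V>120),.03,3)
show('mat',box(110,225,185,300)&(V>140)&(S>60),.003)
big=cv2.resize(im[175:285,255:415],None,fx=5,fy=5,interpolation=cv2.INTER_CUBIC); cv2.imwrite("pics/jigcrop.png",big)
E
```

```text
bed 10152 [336.6 229.4] ctr [ 0.5336 -0.1069] corners [[0.4449, 0.0859], [0.6636, 0.0651], [0.6248, -0.3065], [0.406, -0.279]] L [0.2197 0.3736]
panelO 296 [293.9 228.4] ctr [0.5338 0.0122] corners [[0.5274, 0.0559], [0.5536, 0.052], [0.5405, -0.0311], [0.5143, -0.027]] L [0.0265 0.0842]
panelB 358 [291.4 241.4] ctr [0.4981 0.0183] corners [[0.4894, 0.0629], [0.5203, 0.0582], [0.5067, -0.0262], [0.4759, -0.0213]] L [0.0312 0.0855]
red 217 [366.  212.7] ctr [ 0.5819 -0.1898] corners [[0.586, -0.1144], [0.5975, -0.116], [0.5779, -0.2651], [0.5663, -0.2634]] L [0.0116 0.1504]
red 9 [336.1 230.1] ctr [ 0.5316 -0.1056] corners [[0.5404, -0.1052], [0.5404, -0.108], [0.5208, -0.1082], [0.5207, -0.1054]] L [0.0028 0.0197]
red 8 [335.1 238.6] ctr [ 0.5077 -0.103 ] corners [[0.5151, -0.1026], [0.5151, -0.1054], [0.4983, -0.1056], [0.4983, -0.1028]] L [0.0028 0.0168]
stickY 69 [147.2 266.7] ctr [0.422  0.4159] corners [[0.4135, 0.4314], [0.4404, 0.4147], [0.4293, 0.3967], [0.4025, 0.4135]] L [0.0317 0.0211]
stickY 39 [177.8 226.7] ctr [0.5339 0.3358] corners [[0.5389, 0.3592], [0.5536, 0.3492], [0.5283, 0.3123], [0.5137, 0.3222]] L [0.0178 0.0448]
mat 4753 [169.1 243. ] ctr [0.4884 0.3671] corners [[0.4486, 0.5152], [0.6365, 0.3292], [0.528, 0.2197], [0.3431, 0.405]] L [0.2644 0.1542]
```

View pics/jigcrop.png

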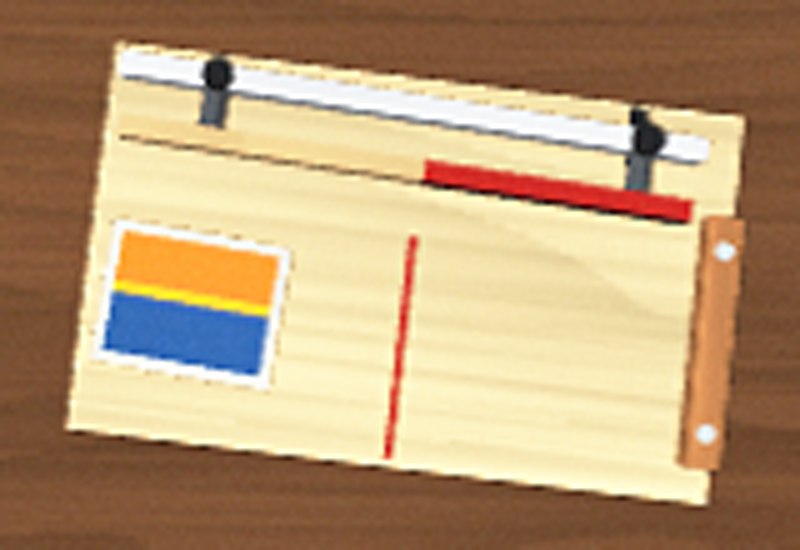

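The crop shows the bed corners at full-image pixels (278.6,183.4), (404,198), (396.6,275.6) and (268.6,261). The panel's white border corners are (118,220), (290,247), (268,388), (95,357) in crop pixels. The rail's dark front face runs from (120,135) to (690,222), and the stop is on the right.

Run:
```python
from h import *
c=read_camera("top")
f=lambda p:np.array(p)/5+[255,175]-0.4
T=c["extrinsics"]; print('cam',np.round(-T[:3,:3].T@T[:3,3],3))
bed=cast(c,f([(118,42),(745,115),(708,503),(68,430)]),.018)[:,:2]   # (-x,+y),(+x,+y),(+x,-y),(-x,-y)
J=np.array([(-.18,.11),(.18,.11),(.18,-.11),(-.18,-.11)])
def fit(A,B):
    a,b=A.mean(0),B.mean(0); U,_,Vt=np.linalg.svd((A-a).T@(B-b)); Rm=Vt.T@np.diag([1,np.linalg.det(Vt.T@U.T)])@U.T
    return Rm,b-Rm@a
Rj,tj=fit(J,bed); print('jig',tj,np.degrees(np.arctan2(Rj[1,0],Rj[0,0])),'res mm',np.round((bed-(J@Rj.T+tj))*1e3,1).tolist())
tojig=lambda w:(w[:,:2]-tj)@Rj
for n,p,z in [('panel',[(118,220),(290,247),(268,388),(95,357)],.042),('railfacetop',[(120,131),(425,180),(690,216)],.050),('railfacebot',[(120,138),(420,184),(690,223)],.018),('redline',[(414,238),(388,458)],.018),('stoptopfront',[(706,217),(683,465)],.048)]:
    w=cast(c,f(p),z); print(n,np.round(tojig(w)*1e3,1).tolist())
    if n=='panel':
        P=np.array([(-.05,.04),(.05,.04),(.05,-.04),(-.05,-.04)]); Rp,tp=fit(P,tojig(w)); print(' ctr',tp,np.degrees(np.arctan2(Rp[1,0],Rp[0,0])),'res',np.round((tojig(w)-(P@Rp.T+tp))*1e3,1).tolist())
M=np.array([(.4486,.5152),(.6365,.3292),(.528,.2197),(.3431,.405)]); print('mat',M.mean(0))
```

```text
cam [ 0.488 -0.036  1.224]
jig [ 0.53532132 -0.1072623 ] -95.77429815450829 res mm [[-0.2, -0.6], [0.0, 0.3], [0.2, 0.2], [-0.0, 0.1]]
panel [[-164.9, 8.2], [-68.9, 4.4], [-71.9, -73.7], [-168.1, -67.8]]
 ctr [-0.11844424 -0.03221986] -2.67218948323889 res [[1.7, -1.8], [-2.3, -1.0], [-1.6, 0.8], [2.2, 2.0]]
railfacetop [[-169.2, 56.6], [0.6, 49.2], [148.1, 46.3]]
railfacebot [[-171.5, 55.7], [-0.2, 49.4], [154.3, 45.1]]
redline [[-0.2, 18.7], [-1.0, -105.1]]
stoptopfront [[157.3, 46.9], [158.0, -89.5]]
mat [0.48905  0.367275]
```

```bash
python3 -m inch '[140,-95,0,-28,100,280,-190,0,-55,100,280,-190,0,-55,100,280,-190,0,-55,100,280,-190,0,-55,100,280,-190,0,-55,100,280,-190,0,-55,100,280,-190,0,-55,100,280,-190,0,-55,100,280,-190,0,-55,100]'
python3 -m inch '[0,0,0,0,100,0,0,0,0,100]' >/dev/null
python3 - <<'E'
from h import *
c,T,s=wrist(); print(s['t'],s['tool_pos'],s['orientation'],s['q']); np.save('T.npy',T); cv2.imwrite("pics/w1.png",c["image"])
E
```

```text
t: 1.03
tool_pos: [0.4824, 0.3734, 0.1808]
orientation: [1.907, 2.497, -0.001]
force: [-1.2, -0.4, 0.3]
opening: 0.0928
gripper_force: 0.0
1.2 [0.47932148 0.37639303 0.18113945] [-1.89917580e+00 -2.50160470e+00  6.08043948e-04] [5.81185012e-01 1.56454123e-01 1.46000265e+00 5.77987866e-04
 1.52575104e+00 3.09067241e-01]
```

View pics/w1.png

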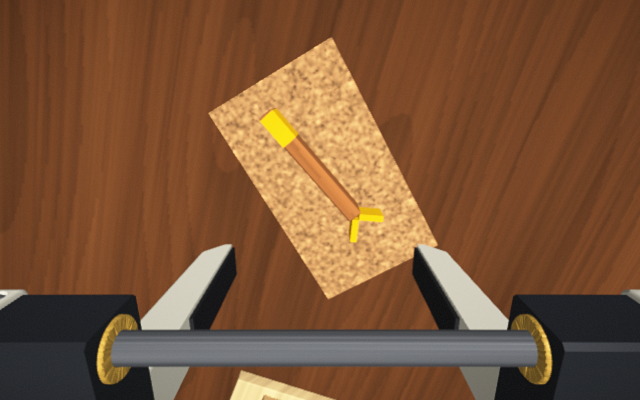

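The wrist view shows the stick with its tail end near (272,115) and its V inner corner near (360,212). It lies slanted to the gripper, so I'll cast these points.

Run:
```python
from h import *
c=read_camera("wrist"); T=np.load('T.npy'); im=cv2.imread("pics/w1.png")
hsv=cv2.cvtColor(im,cv2.COLOR_BGR2HSV); H,S,V=[hsv[...,i].astype(int) for i in range(3)]
yy,xx=np.mgrid[:400,:640]; b=(xx>200)&(xx<440)&(yy<300)&(yy>80)
Y=b&(H>22)&(H<34)&(S>190)&(V>100); hd=b&(H>5)&(H<16)&(S>140)&(V>120)
for n,m,z,k in (('Y',Y,.034,3),('handle',cv2.morphologyEx((hd).astype(np.uint8),cv2.MORPH_OPEN,np.ones((5,5)))>0,.037,1)):
    for q in blobs(m,k):
        r=rect(q); w=cast(c,cv2.boxPoints(r),z,T); print(n,q.sum(),np.round(cv2.boxPoints(r)).tolist(),np.round(w[:,:2]*1e3,1).tolist(),'ctr',np.round(cast(c,[r[0]],z,T)[0]*1e3,1))
mt=cast(c,[(333,38),(437,244),(328,298),(209,113)],.003,T); print('mat',np.round(mt[:,:2]*1e3).tolist(),mt.mean(0))
p=cast(c,[(272,115),(360,212)],.037,T); print(p, np.linalg.norm(p[1]-p[0]))
```

```text
Y 708 [[259.0, 120.0], [275.0, 107.0], [298.0, 134.0], [283.0, 147.0]] [[401.2, 416.4], [412.6, 432.6], [440.9, 413.8], [429.5, 397.0]] ctr [420.9 415.1  34. ]
Y 417 [[338.0, 224.0], [371.0, 200.0], [385.0, 219.0], [352.0, 243.0]] [[505.2, 333.0], [531.2, 369.0], [552.0, 353.0], [526.0, 316.0]] ctr [528.7 343.   34. ]
handle 3943 [[373.0, 81.0], [439.0, 81.0], [439.0, 195.0], [373.0, 195.0]] [[496.3, 480.6], [555.8, 497.1], [596.1, 393.3], [530.7, 375.0]] ctr [543.8 439.   37. ]
mat [[450.0, 510.0], [630.0, 330.0], [525.0, 225.0], [344.0, 406.0]] [0.48704898 0.36775978 0.003     ]
[[0.41230936 0.4250626  0.037     ]
 [0.52330976 0.35370473 0.037     ]] 0.1319584617610918
```

```bash
python3 -m inch '[-2,0,-20,40,100,-2,0,-40,40,100,-2,0,-60,40,100,-2,0,-80,40,100,-2,0,-100,40,100,-2,0,-120,40,100,-2,0,-130,40,100,-2,0,-130,40,100,-2,0,-130,40,100,-2,0,-130,40,100]'
python3 - <<'E'
from h import *
c,T,s=wrist(); print(s['tool_pos'],s['orientation']); im=c["image"]; cv2.imwrite("pics/w2.png",im)
hsv=cv2.cvtColor(im,cv2.COLOR_BGR2HSV); H,S,V=[hsv[...,i].astype(int) for i in range(3)]
Y=(H>22)&(H<34)&(S>190)&(V>100)
for q in blobs(Y,3):
    r=rect(q); w=cast(c,cv2.boxPoints(r),.035,T); print(q.sum(),np.round(cv2.boxPoints(r)).tolist(),np.round(w[:,:2]*1e3,1).tolist())
E
```

```text
t: 2.13
tool_pos: [0.4791, 0.3765, 0.053]
orientation: [0.934, 2.998, 0.003]
force: [0.4, 0.2, -0.1]
opening: 0.0932
gripper_force: 0.0
[0.4790918  0.37647775 0.05298708] [9.33643621e-01 2.99825409e+00 2.62918601e-03]
1527 [[307.0, 148.0], [307.0, 92.0], [333.0, 92.0], [333.0, 148.0]] [[429.6, 397.3], [402.3, 416.8], [411.1, 429.6], [438.9, 410.8]]
490 [[620.0, 36.0], [639.0, 36.0], [639.0, 65.0], [620.0, 65.0]] [[479.3, 581.8], [485.5, 590.6], [500.6, 585.4], [494.3, 576.3]]
269 [[323.0, 296.0], [328.0, 290.0], [352.0, 311.0], [347.0, 317.0]] [[523.1, 344.8], [520.9, 351.1], [545.1, 355.9], [547.4, 349.5]]
```

View pics/w2.png

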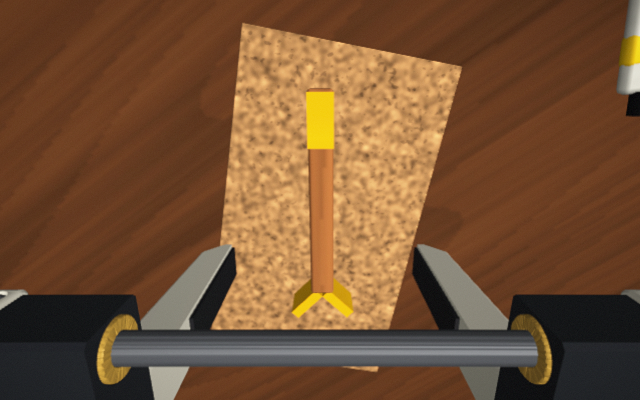

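The stick now lies straight between the fingers, with the handle at column 320 and the V at (322,292). The tail end puts the grip place within 3 mm of the TCP, so I'll descend and grip.

```bash
python3 -m inch '[-2,-1,-20,0,100,-2,-1,-35,0,100,-2,-1,-45,0,100,-2,-1,-45,0,100,-2,-1,-45,0,0,-2,-1,-45,0,0,-2,-1,-45,0,0,-2,-1,-45,0,0,-2,-1,-45,0,0,-2,-1,-45,0,0]' 40
python3 -m inch '[0,0,0,0,0,0,0,0,0,0,0,0,0,0,0,0,0,0,0,0,0,0,0,0,0]'
```

```text
t: 3.02
tool_pos: [0.4768, 0.3747, 0.0069]
orientation: [0.932, 3.0, 0.001]
force: [0.2, -0.7, -0.9]
opening: 0.0578
gripper_force: 0.0
t: 3.43
tool_pos: [0.4765, 0.3745, 0.0063]
orientation: [-0.932, -3.0, 0.0]
force: [0.3, 0.5, -0.2]
opening: 0.0243
gripper_force: 0.0
```

```bash
python3 -m inch '[0,0,0,0,0,0,0,0,0,0,0,0,0,0,0,0,0,0,0,0,0,0,0,0,0]'
python3 -m inch '[0,0,20,0,0,0,0,40,0,0,0,0,60,0,0,0,0,60,0,0,0,0,60,0,0]'
```

```text
t: 3.85
tool_pos: [0.4766, 0.3745, 0.0063]
orientation: [0.932, 3.0, 0.0]
force: [0.2, 0.7, -0.2]
opening: 0.0006
gripper_force: 0.0
t: 4.27
tool_pos: [0.4777, 0.3753, 0.0678]
orientation: [0.932, 2.998, 0.004]
force: [-0.1, 1.7, -0.6]
opening: 0.0005
gripper_force: 0.0
```

The fingers shut on nothing, so I'll look.

Run:
```python
from h import *
c,T,s=wrist(); print(s['tool_pos'],s['opening']); a=c["image"]; t=read_camera("top")["image"]
cv2.imwrite("pics/w3.png",np.hstack([cv2.resize(a,(480,300)),cv2.resize(t[180:305,100:233],(320,300))]))
```

```text
[0.47768706 0.37525617 0.06782088] 0.0005019750569464889
```

View pics/w3.png

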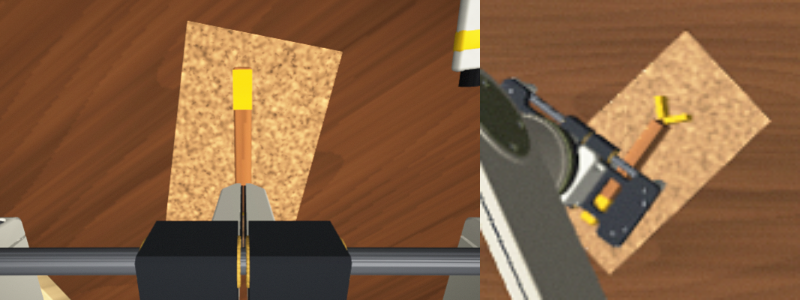

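The fingers are shut and the stick has not moved. I'll check where the TCP projects in the wrist picture against the visible fingertips near (324,247).

Run:
```python
from h import *
c,T,s=wrist(); print(np.round(c["mount"],4),s['wrist_torque'],s['force'],s['q'])
W=np.eye(4); W[:3,:3]=R.from_rotvec(s["orientation"]).as_matrix(); W[:3,3]=s["tool_pos"]
print(np.round(W,4))
rv=cv2.Rodrigues(T[:3,:3])[0]
for z in (0,-.019,-.04,-.07):
    p=(W@[0,0,z,1])[:3]; print(z,cv2.projectPoints(p.reshape(1,3),rv,T[:3,3],c["K"],c["D"])[0].ravel(), cv2.projectPoints((W@[0,.04,z,1])[:3].reshape(1,3),rv,T[:3,3],c["K"],c["D"])[0].ravel())
t=read_camera("top"); 
rt=cv2.Rodrigues(t["extrinsics"][:3,:3])[0]
print('top',cv2.projectPoints(W[:3,3].reshape(1,3),rt,t["extrinsics"][:3,3],t["K"],t["D"])[0].ravel())
cv2.imwrite("pics/w4.png",np.hstack([cv2.resize(c["image"][180:400,220:420],None,fx=2,fy=2),cv2.resize(read_camera("scene")["image"][210:320,380:490],(400,440),interpolation=cv2.INTER_CUBIC)]))
```

```text
[[ 2.000e-04 -9.544e-01 -2.984e-01  8.540e-02]
 [ 1.000e+00  1.000e-04  3.000e-04 -4.000e-04]
 [-3.000e-04 -2.984e-01  9.544e-01 -2.023e-01]
 [ 0.000e+00  0.000e+00  0.000e+00  1.000e+00]] [-0.01503652 -0.01958313 -0.00413739] [ 0.18764438 -0.05444724  0.03468683] [ 5.81473900e-01  2.27450199e-01  1.59545070e+00 -2.13902834e-05
  1.31997065e+00 -3.86672975e-01]
[[-8.238e-01  5.668e-01 -1.100e-03  4.760e-01]
 [ 5.668e-01  8.238e-01 -7.000e-04  3.741e-01]
 [ 5.000e-04 -1.200e-03 -1.000e+00  6.520e-02]
 [ 0.000e+00  0.000e+00  0.000e+00  1.000e+00]]
0 [324.40091913 236.47679614] [388.41460364 236.48992289]
-0.019 [324.45126666 249.4299946 ] [394.26401974 249.4475401 ]
-0.04 [324.51871782 266.78123355] [402.10192026 266.80649284]
-0.07 [324.64608812 299.53896299] [416.90724965 299.58546083]
top [158.66370572 247.39363803]
```

View pics/w4.png

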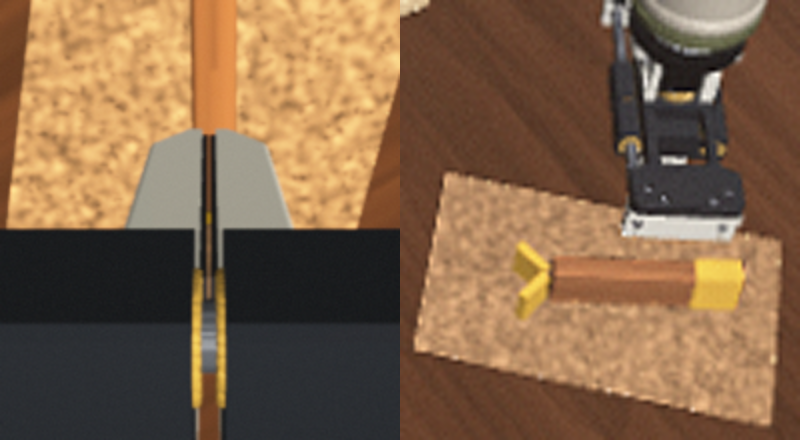

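Run:
```python
from h import *
s=robot.read_state(); c=read_camera("scene"); T=c["extrinsics"]; rv=cv2.Rodrigues(T[:3,:3])[0]
W=np.eye(4); W[:3,:3]=R.from_rotvec(s["orientation"]).as_matrix(); W[:3,3]=s["tool_pos"]
P=lambda p: np.round(cv2.projectPoints(np.array(p[:3],float).reshape(1,3),rv,T[:3,3],c["K"],c["D"])[0].ravel(),1)
crop=lambda u:np.round((u-[380,210])*[400/110,4]+[400,0])
for z in (0,.03,-.03,-.065): print('tool z',z,P(W@[0,0,z,1]),crop(P(W@[0,0,z,1])))
x=np.array([.823,-.568]);o=np.array([.4767,.375])
for d in (-.085,0,.062): q=[*(o+x*d),.037]; print('stick',d,P(q),crop(P(q)))
print(s['tool_pos'],s['opening'])
```

```text
tool z 0 [443.7 269.1] [632. 236.]
tool z 0.03 [441.9 275.7] [625. 263.]
tool z -0.03 [445.5 262.3] [638. 209.]
tool z -0.065 [447.8 254.1] [647. 176.]
stick -0.085 [473.9 277. ] [741. 268.]
stick 0 [441.9 275.7] [625. 263.]
stick 0.062 [418.6 274.7] [540. 259.]
[0.47557733 0.37385069 0.06468126] 0.0004718510889916443
```

The wrist picture puts the visible fingertips about 30 mm short of the reported TCP. At z=6 mm they would then have passed just over the 37 mm stick top. I'll reopen and go down in small steps, watching the force.

```bash
python3 -m inch '[0,0,0,0,100,0,0,0,0,100,0,0,0,0,100,0,0,0,0,100,0,0,0,0,100,0,0,0,0,100,0,0,0,0,100,0,0,0,0,100,0,0,0,0,100,0,0,0,0,100]'
python3 -m inch '[0,0,-20,0,100,0,0,-40,0,100,0,0,-55,0,100,0,0,-58,0,100,0,0,-60,0,100,0,0,-60,0,100,0,0,-60,0,100]'
python3 -m inch '[0,0,-2,0,100,0,0,-4,0,100,0,0,-4,0,100]'; python3 -m inch '[0,0,-2,0,100,0,0,-4,0,100,0,0,-4,0,100]'
python3 - <<'E'
from h import *
c,T,s=wrist(); print(s['tool_pos'],s['opening'],s['force']); np.save('T2.npy',T); cv2.imwrite("pics/w5.png",c["image"])
E
```

```text
t: 5.4
tool_pos: [0.4765, 0.3745, 0.0663]
orientation: [0.932, 3.0, -0.0]
force: [-0.1, 0.2, 0.3]
opening: 0.0629
gripper_force: 0.0
t: 5.98
tool_pos: [0.4773, 0.375, 0.0076]
orientation: [0.932, 2.999, 0.002]
force: [0.0, 0.4, 0.1]
opening: 0.0929
gripper_force: 0.0
t: 6.23
tool_pos: [0.4767, 0.3746, 0.0025]
orientation: [0.932, 3.0, 0.001]
force: [-0.7, -0.4, -1.2]
opening: 0.093
gripper_force: 0.0
t: 6.48
tool_pos: [0.4762, 0.3743, -0.0022]
orientation: [-0.932, -3.0, 0.001]
force: [-0.5, 0.6, -0.4]
opening: 0.0927
gripper_force: 0.0
[ 0.47620669  0.37429006 -0.00218627] 0.09271940186227376 [-0.49302003  0.61407557 -0.3662308 ]
```

View pics/w5.png

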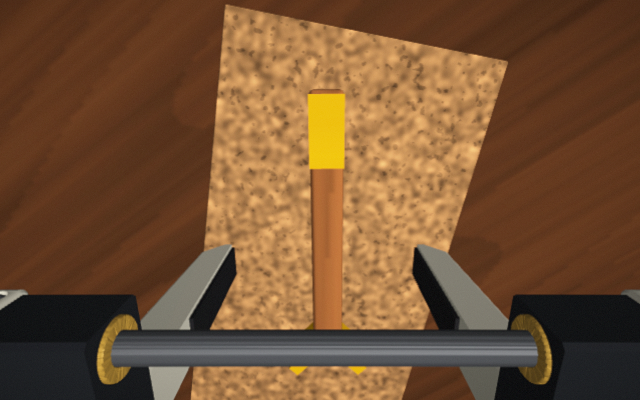

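The fingertips show at pixels 237 and 414, row 245, 93 mm apart. That places them about 34 mm behind the reported TCP, with no contact force at z = -2 mm. So the usable tips sit higher than the frame says, and I'll go on down another 20 mm, feeling for contact.

```bash
python3 -m inch '[0,0,-3,0,100,0,0,-6,0,100,0,0,-9,0,100,0,0,-10,0,100,0,0,-10,0,100]'; python3 -m inch '[0,0,-3,0,100,0,0,-6,0,100,0,0,-9,0,100,0,0,-9,0,100]'
python3 -m inch '[0,0,0,0,0,0,0,0,0,0,0,0,0,0,0,0,0,0,0,0,0,0,0,0,0,0,0,0,0,0,0,0,0,0,0,0,0,0,0,0,0,0,0,0,0,0,0,0,0,0]' 40
```

```text
t: 6.95
tool_pos: [0.4761, 0.3742, -0.0124]
orientation: [-0.932, -2.999, 0.001]
force: [-1.3, 1.1, -1.0]
opening: 0.0928
gripper_force: 0.0
t: 7.28
tool_pos: [0.476, 0.3741, -0.0216]
orientation: [-0.932, -2.999, 0.002]
force: [-0.2, -0.3, -0.8]
opening: 0.0929
gripper_force: 0.0
t: 8.12
tool_pos: [0.4765, 0.3745, -0.0207]
orientation: [-0.932, -3.0, 0.0]
force: [0.7, 0.1, -0.2]
opening: 0.0309
gripper_force: 0.0
```

```bash
python3 -m inch '[0,0,0,0,0,0,0,0,0,0,0,0,0,0,0,0,0,0,0,0,0,0,0,0,0,0,0,0,0,0]'
python3 -m inch '[0,0,15,0,0,0,0,30,0,0,0,0,50,0,0,0,0,50,0,0,0,0,50,0,0]'
python3 - <<'E'
from h import *
c,T,s=wrist(); print(s['tool_pos'],s['opening'],s['gripper_force'],s['force'],s['wrist_torque']); im=c["image"]; cv2.imwrite("pics/w6.png",im)
hsv=cv2.cvtColor(im,cv2.COLOR_BGR2HSV); H,S,V=[hsv[...,i].astype(int) for i in range(3)]
for q in blobs((H>22)&(H<34)&(S>190)&(V>100),2): print(q.sum(),rect(q))
E
```

```text
t: 8.62
tool_pos: [0.4766, 0.3745, -0.0207]
orientation: [0.932, 3.0, 0.0]
force: [0.7, 0.6, -1.3]
opening: 0.016
gripper_force: 40.0
t: 9.03
tool_pos: [0.4775, 0.3751, 0.0303]
orientation: [0.932, 2.998, 0.003]
force: [-0.1, -0.4, -2.5]
opening: 0.0155
gripper_force: 40.0
[0.47754916 0.3751423  0.03033378] 0.015518089272679425 39.99835431575775 [-0.07676184 -0.4408032  -2.53483678] [-0.04701832 -0.00481281 -0.01627984]
3311 ((323.4999694824219, 134.99998474121094), (40.99999237060547, 81.99998474121094), 0.0)
281 ((341.8658752441406, 379.792724609375), (34.826751708984375, 11.400684356689453), 38.65980529785156)
```

Gripped at 16 mm. The stick's underside is 23.7 mm above the reported TCP, so I'll carry it to a point behind the panel's trailing corner.

```bash
python3 -m inch '[-6,-29,0,-2,0,-12,-58,0,-5,0,-18,-87,0,-8,0,-24,-116,0,-11,0,-30,-145,0,-14,0,-36,-175,0,-18,0,-41,-205,0,-18,0,-47,-236,0,-18,0,-47,-236,0,-18,0,-47,-236,0,-18,0]'
python3 -m inch '[0,0,-10,0,0,0,0,-20,0,0,0,0,-30,0,0,0,0,-34,0,0,0,0,-34,0,0,0,0,-34,0,0]'
python3 - <<'E'
from h import *
c,T,s=wrist(); print(s['t'],s['tool_pos'],s['orientation'],s['opening'],s['force']); im=c["image"]
t=read_camera("top")["image"][175:285,230:390]
cv2.imwrite("pics/w7.png",np.hstack([cv2.resize(im,(400,250)),cv2.resize(t,(364,250),interpolation=cv2.INTER_CUBIC)]))
E
```

```text
t: 9.92
tool_pos: [0.4282, 0.1371, 0.0278]
orientation: [-1.393, -2.814, 0.002]
force: [-0.0, 0.4, -0.7]
opening: 0.0158
gripper_force: 40.0
t: 10.42
tool_pos: [0.429, 0.1388, -0.0054]
orientation: [-1.388, -2.817, 0.002]
force: [-0.1, 0.1, 0.1]
opening: 0.016
gripper_force: 40.0
10.4167 [ 0.42895201  0.13880675 -0.00535365] [-1.38828527e+00 -2.81698522e+00  1.53510577e-03] 0.016001549820825477 [-0.11237083  0.07427005  0.05846428]
```

View pics/w7.png

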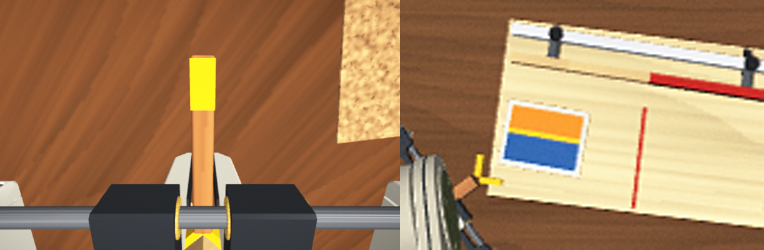

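The V sits behind the panel's corner, with the mouth at about crop (477,182) and the corner at (502,163). I'll approach and push diagonally toward the rail.

```bash
python3 -m inch '[3,-4,1,0,0,6,-8,1.5,0,0,9,-12,1.5,0,0,12,-15,1.5,0,0,14,-18,1.5,0,0,16,-20,1.5,0,0,16,-20,1.5,0,0]'
python3 -m inch '[2,-2,0,0,0,4,-4,0,0,0,6,-6,0,0,0,8.5,-8.5,0,0,0,11,-11,0,0,0,13.5,-13.5,0,0,0,16,-16,0,0,0,18.5,-18.5,0,0,0,21,-21,0,0,0,21,-21,0,0,0]'
cat >> h.py <<'E'
tj=np.array([.53532,-.10726]); aj=np.radians(-95.774); Rj=np.array([[np.cos(aj),-np.sin(aj)],[np.sin(aj),np.cos(aj)]])
def status(cam=True):
    """stick origin/mouth in jig mm, force in jig; panel from top camera"""
    s=robot.read_state(); m=R.from_rotvec(s["orientation"]).as_matrix(); p=(s["tool_pos"][:2]-tj)@Rj*1e3
    d=-m[:2,0]@Rj; mouth=p+62*d
    print('t',round(s['t'],2),'z',round(s['tool_pos'][2]*1e3,1),'mouth jig',np.round(mouth,1),'yaw',round(np.degrees(np.arctan2(d[1],d[0])),1),'Fjig',np.round(s['force'][:2]@Rj,2),'Fz',round(s['force'][2],2),'grip',round(s['opening']*1e3,1))
    if cam:
        c=read_camera("top"); hsv=cv2.cvtColor(c["image"],cv2.COLOR_BGR2HSV); H,S,V=[hsv[...,i].astype(int) for i in range(3)]
        yy,xx=np.mgrid[:400,:640]; b=(xx>262)&(xx<410)&(yy>180)&(yy<280)
        for n,q in (('O',b&(H>8)&(H<24)&(S>170)&(V>200)),('B',b&(H>95)&(H<125)&(S>120))):
            q=blobs(q,1)[0]; w=cast(c,[[xx[q].mean(),yy[q].mean()]],.042)[0,:2]; pts=(cast(c,cv2.boxPoints(rect(q)),.042)[:,:2]-tj)@Rj
            e=pts[1]-pts[0]; f=pts[2]-pts[1]; e=e if np.linalg.norm(e)>np.linalg.norm(f) else f; a=np.degrees(np.arctan2(e[1],e[0])); a=(a+90)%180-90
            print(n,q.sum(),'jig',np.round((w-tj)@Rj*1e3,1),'yaw',round(a,1))
E
python3 -c "from h import *; status()"
```

```text
t: 11.1
tool_pos: [0.4459, 0.118, -0.0031]
orientation: [1.391, 2.817, -0.0]
force: [0.0, 0.7, -2.0]
opening: 0.0158
gripper_force: 40.0
t: 11.93
tool_pos: [0.4671, 0.097, -0.0031]
orientation: [1.39, 2.817, 0.0]
force: [-0.5, 0.4, -1.4]
opening: 0.0161
gripper_force: 40.0
t 11.93 z -3.1 mouth jig [-151.2  -45.9] yaw 43.2 Fjig [-0.3  -0.58] Fz -1.42 grip 16.1
O 300 jig [-98.9  11.6] yaw -3.2
B 355 jig [-101.3  -24.5] yaw -2.8
```

The panel moved (20,25) mm with the stick, and the mouth is on its corner. About 19 mm of gap remains to the rail.

```bash
python3 -m inch '[2,-2,0,0,0,4,-4,0,0,0,6,-6,0,0,0,8,-8,0,0,0,10,-10,0,0,0,12,-11.5,0,0,0,14,-13,0,0,0,15.5,-14.5,0,0,0,15.5,-14.5,0,0,0]' >/dev/null
python3 -c "from h import *; status()"
python3 -m inch '[1,-0.5,0,0,0,2,-1,0,0,0,2,-1,0,0,0]'>/dev/null; python3 -c "from h import *; status(0)"
```

```text
t 12.73 z -3.1 mouth jig [-138.5  -29.3] yaw 43.2 Fjig [0.87 0.67] Fz -1.07 grip 15.6
O 297 jig [-87.   28.3] yaw -2.8
B 355 jig [-88.8  -7.9] yaw -2.8
t 13.03 z -3.1 mouth jig [-138.   -27.4] yaw 43.3 Fjig [-0.32  0.11] Fz -1.67 grip 15.5
```

```bash
for i in 1 2 3; do python3 -m inch '[1,-0.5,0,0,0,1,-0.5,0,0,0,1,-0.5,0,0,0]'>/dev/null; python3 -c "from h import *; status(0)"; done
```

```text
t 13.28 z -3.3 mouth jig [-137.5  -26.9] yaw 43.2 Fjig [-0.34 -1.76] Fz -0.36 grip 15.7
t 13.53 z -3.3 mouth jig [-137.1  -25.9] yaw 43.2 Fjig [-0.53 -4.38] Fz 0.54 grip 15.9
t 13.78 z -3.4 mouth jig [-136.8  -25. ] yaw 43.2 Fjig [-1.16 -5.63] Fz 1.48 grip 15.5
```

The rail contact was felt at mouth y ≈ -27, and the panel is now pressed with about 5.6 N (rail about 2.5 mm in, panel x ≈ -85). I'll feed along the rail, keeping F_y near -5 N.

```bash
python3 -m inch '[-0.3,-2,0,0,0,-0.6,-4,0,0,0,-0.8,-6,0,0,0,-1.1,-8,0,0,0,-1.4,-10,0,0,0,-1.6,-12,0,0,0,-1.6,-12,0,0,0]' >/dev/null; python3 -c "from h import *; status()"
```

```text
t 14.37 z -3.2 mouth jig [-125.1  -25. ] yaw 43.3 Fjig [-3.19 -4.35] Fz -0.57 grip 15.7
O 299 jig [-73.7  32.7] yaw -1.9
B 354 jig [-75.6  -3.6] yaw -1.9
```

```bash
python3 -m inch '[0,0,0,0,0,0,0,0,0,0]' >/dev/null; python3 -c "from h import *; status(0)"
```

```text
t 14.58 z -3.3 mouth jig [-125.1  -25.1] yaw 43.3 Fjig [-3.54 -3.95] Fz -0.05 grip 16.0
```

```bash
python3 -m inch '[0.3,-2.5,0,0,0,0,-5,0,0,0,-0.3,-7.5,0,0,0,-0.6,-10,0,0,0,-0.9,-12.5,0,0,0,-1.3,-15,0,0,0,-1.6,-17.5,0,0,0,-1.9,-20,0,0,0,-1.9,-20,0,0,0]' >/dev/null; python3 -c "from h import *; status(0)"; python3 -m inch '[0,0,0,0,0]' >/dev/null; python3 -c "from h import *; status()"
```

```text
t 15.33 z -3.3 mouth jig [-104.9  -25.1] yaw 43.3 Fjig [-3.52 -3.64] Fz 0.32 grip 15.7
t 15.42 z -3.3 mouth jig [-104.9  -25. ] yaw 43.3 Fjig [-2.16 -4.51] Fz 1.14 grip 16.0
O 296 jig [-53.3  32.7] yaw -1.9
B 354 jig [-55.1  -3.5] yaw -1.9
```

```bash
python3 -m inch '[-0.1,-2.5,0,0,0,-0.3,-5,0,0,0,-0.6,-7.5,0,0,0,-0.9,-10,0,0,0,-1.2,-12.5,0,0,0,-1.5,-15,0,0,0,-1.7,-17.5,0,0,0,-2,-20,0,0,0,-2,-20,0,0,0]' >/dev/null; python3 -c "from h import *; status(0)"; python3 -m inch '[0,0,0,0,0]' >/dev/null; python3 -c "from h import *; status(0)";python3 -m inch '[0,0,0,0,0]' >/dev/null; python3 -c "from h import *; status(0)"
```

```text
t 16.22 z -3.3 mouth jig [-84.9 -25.2] yaw 43.3 Fjig [-3.73 -4.53] Fz 0.74 grip 15.8
t 16.3 z -3.3 mouth jig [-84.9 -25.1] yaw 43.2 Fjig [-3.58 -4.25] Fz 1.05 grip 15.6
t 16.38 z -3.3 mouth jig [-84.9 -25.1] yaw 43.3 Fjig [-4.06 -4.81] Fz -0.24 grip 16.0
```

```bash
python3 -m inch '[-0.3,-2.5,0,0,0,-0.6,-5,0,0,0,-0.9,-7.5,0,0,0,-1.2,-10,0,0,0,-1.5,-12.5,0,0,0,-1.8,-15,0,0,0,-2.1,-17.5,0,0,0,-2.4,-20,0,0,0,-2.4,-20,0,0,0]' >/dev/null; python3 -c "from h import *; status(0)"; python3 -m inch '[0,0,0,0,0]' >/dev/null; python3 -c "from h import *; status(0)";python3 -m inch '[0,0,0,0,0]' >/dev/null; python3 -c "from h import *; status()"
```

```text
t 17.13 z -3.3 mouth jig [-64.8 -25.6] yaw 43.3 Fjig [-3.52 -5.93] Fz 1.55 grip 15.5
t 17.22 z -3.3 mouth jig [-64.8 -25.6] yaw 43.2 Fjig [-3.95 -4.98] Fz 1.72 grip 15.8
t 17.3 z -3.3 mouth jig [-64.8 -25.6] yaw 43.3 Fjig [-4.13 -4.49] Fz 0.58 grip 15.7
O 295 jig [-13.2  32.1] yaw -2.1
B 299 jig [-9.1 -3.1] yaw -1.9
```

```bash
python3 -m inch '[-0.3,-2.5,0,0,0,-0.7,-5,0,0,0,-1,-7.5,0,0,0,-1.3,-10,0,0,0,-1.7,-12.5,0,0,0,-2,-15,0,0,0,-2.4,-17.5,0,0,0,-2.7,-20,0,0,0,-2.7,-20,0,0,0]' >/dev/null; python3 -c "from h import *; status(0)"; python3 -m inch '[0,0,0,0,0]' >/dev/null; python3 -c "from h import *; status(0)";python3 -m inch '[0,0,0,0,0]' >/dev/null; python3 -c "from h import *; status(0)"
```

```text
t 18.1 z -3.3 mouth jig [-44.6 -26.3] yaw 43.3 Fjig [-4.7  -5.41] Fz 1.78 grip 15.3
t 18.18 z -3.3 mouth jig [-44.6 -26.3] yaw 43.2 Fjig [-4.47 -5.49] Fz 1.37 grip 15.5
t 18.27 z -3.3 mouth jig [-44.6 -26.3] yaw 43.3 Fjig [-4.42 -5.63] Fz 1.78 grip 15.5
```

```bash
python3 -m inch '[-0.4,-2.5,0,0,0,-0.8,-5,0,0,0,-1.2,-7.5,0,0,0,-1.6,-10,0,0,0,-2,-12.5,0,0,0,-2.4,-15,0,0,0,-2.8,-17.5,0,0,0,-3.1,-20,0,0,0,-3.1,-20,0,0,0]' >/dev/null; python3 -c "from h import *; status(0)"; python3 -m inch '[0,0,0,0,0]' >/dev/null; python3 -c "from h import *; status(0)";python3 -m inch '[0,0,0,0,0]' >/dev/null; python3 -c "from h import *; status()"
```

```text
t 19.02 z -3.3 mouth jig [-24.3 -27.3] yaw 43.3 Fjig [-4.03 -6.05] Fz 1.03 grip 15.3
t 19.1 z -3.3 mouth jig [-24.3 -27.3] yaw 43.2 Fjig [-3.9  -5.46] Fz 0.07 grip 15.3
t 19.18 z -3.3 mouth jig [-24.3 -27.3] yaw 43.3 Fjig [-2.35 -5.33] Fz 1.04 grip 16.0
O 296 jig [27.2 30.4] yaw -1.8
B 287 jig [29.5 -3.6] yaw -2.1
```

```bash
python3 -m inch '[-0.4,-2.5,0,0,0,-0.8,-5,0,0,0,-1.2,-7.5,0,0,0,-1.7,-10,0,0,0,-2.1,-12.5,0,0,0,-2.5,-15,0,0,0,-3,-17.5,0,0,0,-3.4,-20,0,0,0,-3.4,-20,0,0,0]' >/dev/null; python3 -c "from h import *; status(0)"; python3 -m inch '[0,0,0,0,0]' >/dev/null; python3 -c "from h import *; status(0)";python3 -m inch '[0,0,0,0,0]' >/dev/null; python3 -c "from h import *; status(0)"
```

```text
t 19.98 z -3.3 mouth jig [ -3.9 -28.6] yaw 43.3 Fjig [-3.63 -4.43] Fz 0.68 grip 16.1
t 20.07 z -3.3 mouth jig [ -3.9 -28.6] yaw 43.2 Fjig [-3.14 -4.49] Fz 0.13 grip 15.7
t 20.15 z -3.3 mouth jig [ -3.9 -28.6] yaw 43.3 Fjig [-3.29 -4.69] Fz 0.51 grip 15.9
```

```bash
python3 -m inch '[-0.3,-2.5,0,0,0,-0.7,-5,0,0,0,-1,-7.5,0,0,0,-1.3,-10,0,0,0,-1.7,-12.5,0,0,0,-2,-15,0,0,0,-2.4,-17.5,0,0,0,-2.7,-20,0,0,0,-2.7,-20,0,0,0]' >/dev/null; python3 -c "from h import *; status(0)"; python3 -m inch '[0,0,0,0,0]' >/dev/null; python3 -c "from h import *; status(0)";python3 -m inch '[0,0,0,0,0]' >/dev/null; python3 -c "from h import *; status()"
```

```text
t 20.9 z -3.3 mouth jig [ 16.3 -29.3] yaw 43.3 Fjig [-3.57 -5.04] Fz 0.65 grip 15.5
t 20.98 z -3.3 mouth jig [ 16.2 -29.3] yaw 43.2 Fjig [-3.08 -4.09] Fz 0.99 grip 15.6
t 21.07 z -3.3 mouth jig [ 16.2 -29.3] yaw 43.3 Fjig [-2.43 -3.87] Fz 1.15 grip 15.6
O 291 jig [67.7 28.4] yaw -2.1
B 315 jig [67.2 -6.3] yaw -1.9
```

```bash
python3 -m inch '[-0.2,-2.5,0,0,0,-0.5,-5,0,0,0,-0.8,-7.5,0,0,0,-1.1,-10,0,0,0,-1.4,-12.5,0,0,0,-1.7,-15,0,0,0,-2,-17.5,0,0,0,-2.3,-20,0,0,0,-2.3,-20,0,0,0]' >/dev/null; python3 -c "from h import *; status(0)"; python3 -m inch '[0,0,0,0,0]' >/dev/null; python3 -c "from h import *; status(0)";python3 -m inch '[0,0,0,0,0]' >/dev/null; python3 -c "from h import *; status(0)"
```

```text
t 21.87 z -3.3 mouth jig [ 36.3 -29.7] yaw 43.3 Fjig [-4.65 -4.08] Fz 2.23 grip 15.4
t 21.95 z -3.4 mouth jig [ 36.3 -29.7] yaw 43.3 Fjig [-2.67 -5.16] Fz 0.78 grip 15.9
t 22.03 z -3.3 mouth jig [ 36.3 -29.7] yaw 43.3 Fjig [-3.54 -5.69] Fz 1.45 grip 15.9
```

```bash
python3 -m inch '[-0.3,-2,0,0,0,-0.6,-4,0,0,0,-0.9,-6,0,0,0,-1.1,-8,0,0,0,-1.4,-10,0,0,0,-1.7,-12,0,0,0,-1.9,-14,0,0,0,-2.2,-16,0,0,0,-2.2,-16,0,0,0]' >/dev/null; python3 -c "from h import *; status(0)"; python3 -m inch '[0,0,0,0,0]' >/dev/null; python3 -c "from h import *; status(0)"
for i in 1 2 3; do python3 -m inch '[-0.1,-1,0,0,0,-0.1,-1,0,0,0]' >/dev/null; python3 -c "from h import *; status(0)"; done
```

```text
t 22.78 z -3.3 mouth jig [ 52.3 -30.3] yaw 43.3 Fjig [-4.13 -4.78] Fz 1.18 grip 15.6
t 22.87 z -3.4 mouth jig [ 52.3 -30.3] yaw 43.3 Fjig [-4.15 -3.89] Fz 1.4 grip 15.5
t 23.03 z -3.4 mouth jig [ 53.1 -30.3] yaw 43.3 Fjig [-5.66 -5.02] Fz 1.97 grip 15.9
t 23.2 z -3.4 mouth jig [ 54.1 -30.3] yaw 43.3 Fjig [-5.37 -5.58] Fz 2.71 grip 15.9
t 23.37 z -3.4 mouth jig [ 55.  -30.3] yaw 43.3 Fjig [-5.04 -4.47] Fz 2.52 grip 15.9
```

```bash
for i in 1 2 3; do python3 -m inch '[-0.1,-1,0,0,0,-0.1,-1,0,0,0]' >/dev/null; python3 -c "from h import *; status(0)"; done
```

```text
t 23.53 z -3.3 mouth jig [ 56.  -30.3] yaw 43.3 Fjig [-5.47 -4.79] Fz 1.56 grip 15.8
t 23.7 z -3.3 mouth jig [ 57.  -30.4] yaw 43.3 Fjig [-7.31 -5.81] Fz 0.98 grip 16.0
t 23.87 z -3.4 mouth jig [ 57.2 -30.6] yaw 43.3 Fjig [-9.62 -6.59] Fz 3.67 grip 15.8
```

Fx rises to 9.6 N, which is the stop. I'll press slightly more and hold.

```bash
python3 -m inch '[-0.1,-1,0,0,0,-0.1,-1,0,0,0,-0.1,-1,0,0,0]' >/dev/null; python3 -c "from h import *; status(0)"; python3 -m inch '[0,0,0,0,0,0,0,0,0,0,0,0,0,0,0,0,0,0,0,0,0,0,0,0,0]' >/dev/null; python3 -c "from h import *; status()"
```

```text
t 24.12 z -3.4 mouth jig [ 57.6 -30.9] yaw 43.3 Fjig [-12.8   -8.34] Fz 6.06 grip 16.0
t 24.53 z -3.4 mouth jig [ 57.6 -30.9] yaw 43.3 Fjig [-13.01  -7.43] Fz 5.11 grip 16.0
O 294 jig [108.1  27.6] yaw -2.1
B 329 jig [109.4  -7.8] yaw -1.6
```

The panel is held at the stop with the rail still in. Now I'll withdraw the stick diagonally, lift it, and check the panel.

```bash
python3 -m inch '[-1,1.3,0,0,0,-2,2.6,0,0,0,-4,5.2,0,0,0,-7,9,0,0,0,-11,14,0,0,0,-16,21,0,0,0,-22,29,0,0,0,-30,39,0,0,0,-30,39,0,0,0]'
python3 -m inch '[0,0,15,0,0,0,0,30,0,0,0,0,50,0,0,0,0,50,0,0,0,0,50,0,0]' >/dev/null; python3 -c "
from h import *; status(); s=robot.read_state(); print(s['tool_pos'],s['orientation'],s['force'])"
```

```text
t: 25.33
tool_pos: [0.4302, -0.0736, -0.0037]
orientation: [-1.388, -2.816, -0.0]
force: [-0.4, 0.0, -2.3]
opening: 0.016
gripper_force: 40.0
t 25.75 z 47.9 mouth jig [ 24.2 -62.1] yaw 43.3 Fjig [-0.52  0.26] Fz -2.13 grip 15.8
O 296 jig [108.6  24.2] yaw -2.1
B 354 jig [106.9 -11.9] yaw -1.6
[ 0.43225902 -0.07555346  0.04664244] [1.38951561e+00 2.81649378e+00 1.18308604e-04] [ 0.84762515 -0.17915928 -2.12062646]
```

```bash
python3 -m inch '[4,40,0,2,0,8,80,0,4,0,12,120,0,6,0,16,160,0,8,0,20,200,0,10,0,25,240,0,12,0,29,280,0,14,0,33,320,0,16,0,37,360,0,18,0,37,360,0,18,0]'>/dev/null
python3 -m inch '[4,40,0,0,0,8,75,0,0,0,9,88,0,0,0,9,88,0,0,0,9,88,0,0,0]' ; python3 -m inch '[0,0,-20,0,0,0,0,-40,0,0,0,0,-55,0,0,0,0,-60,0,0,0,0,-60,0,0,0,0,-60,0,0]'; python3 -m inch '[0,0,-2,0,0,0,0,-4,0,0,0,0,-6,0,0,0,0,-7,0,0,0,0,-7,0,0]'
```

```text
t: 27.05
tool_pos: [0.4768, 0.3722, 0.0447]
orientation: [-0.929, -2.999, 0.004]
force: [-0.1, -0.5, -2.0]
opening: 0.0157
gripper_force: 40.0
t: 27.55
tool_pos: [0.478, 0.3716, -0.0132]
orientation: [-0.933, -2.999, 0.001]
force: [0.0, 0.1, -0.8]
opening: 0.0157
gripper_force: 40.0
t: 27.97
tool_pos: [0.4784, 0.3727, -0.0197]
orientation: [0.932, 3.0, 0.001]
force: [0.5, 0.2, 0.8]
opening: 0.0158
gripper_force: 40.0
```

```bash
python3 -m inch '[0,0,0,0,60,0,0,0,0,60,0,0,0,0,60,0,0,0,0,60,0,0,0,0,60,0,0,0,0,60,0,0,0,0,60,0,0,0,0,60,0,0,0,0,60,0,0,0,0,60]'; python3 -m inch '[0,0,5,0,60,0,0,15,0,60,0,0,30,0,60,0,0,60,0,60,0,0,90,0,60,0,0,120,0,60,0,0,120,0,60]'
python3 - <<'E'
from h import *
status(); c,T,s=wrist(); im=c["image"]; print(s['tool_pos'],s['opening'])
hsv=cv2.cvtColor(im,cv2.COLOR_BGR2HSV); H,S,V=[hsv[...,i].astype(int) for i in range(3)]
for q in blobs((H>22)&(H<34)&(S>190)&(V>100),3):
    r=rect(q); print(q.sum(),np.round(r[0]),np.round(cast(c,cv2.boxPoints(r),.035,T)[:,:2]*1e3,1).tolist())
t=read_camera("top")["image"][175:300,110:420]
cv2.imwrite("pics/end.png",np.vstack([cv2.resize(t,(620,250)),cv2.resize(im,(480,300))[:, :].copy() if 0 else cv2.copyMakeBorder(cv2.resize(im,(480,300)),0,0,0,140,cv2.BORDER_CONSTANT)]))
E
```

```text
t: 28.8
tool_pos: [0.478, 0.3725, -0.0202]
orientation: [-0.932, -3.0, -0.0]
force: [0.1, 0.5, 0.5]
opening: 0.0556
gripper_force: 0.0
t: 29.38
tool_pos: [0.4821, 0.3752, 0.109]
orientation: [0.93, 2.993, 0.015]
force: [-0.4, 1.1, 0.9]
opening: 0.0557
gripper_force: 0.0
t 29.38 z 109.0 mouth jig [-444.9  -47.1] yaw 61.2 Fjig [-1.04 -0.49] Fz 0.87 grip 55.7
O 295 jig [108.6  24.3] yaw -1.5
B 355 jig [107.  -11.9] yaw -1.6
[0.48115998 0.37459525 0.10603981] 0.05572289612389292
971 [318. 114.] [[403.7, 413.9], [412.6, 426.7], [440.0, 408.1], [430.8, 394.7]]
947 [591.  53.] [[481.6, 584.8], [499.0, 614.5], [514.4, 610.2], [496.7, 579.9]]
262 [335. 266.] [[524.8, 341.1], [521.0, 353.7], [545.4, 358.8], [549.6, 346.0]]
```

View pics/end.png

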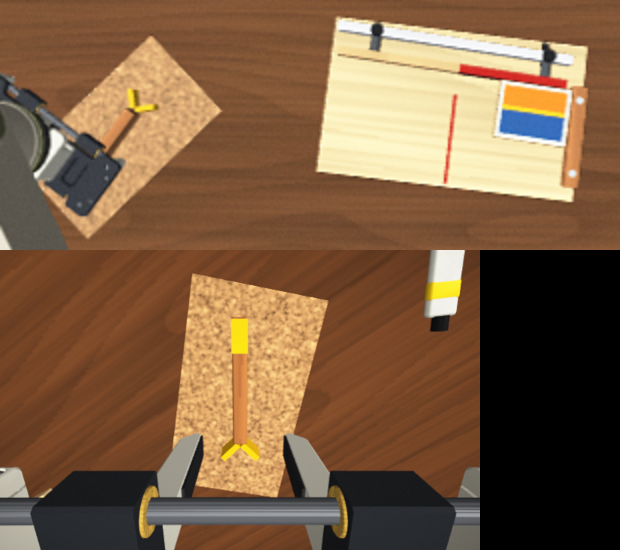

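The panel lies at the end stop (panel at (533,112) in the top half). The stick lies upright and released on the mat, its origin about 12 mm from the mat's centre, and the gripper is clear. I'll hand in.

```bash
python3 -m inch '[0,0,20,0,60,0,0,20,0,60,0,0,20,0,60,0,0,20,0,60]' >/dev/null; python3 -c "
from plant import job; print(job.close_job())"
```

```text
the job is handed in; nothing more can be done
None
```

The panel was pressed on the rail before the red line and fed to the end stop, with the felt force showing the rail about 2–3.5 mm in throughout. The stick is back on its mat and the job is handed in at about 30 s; no verdict was shown.

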